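Set the rod length gauge to 70 mm and hold it

ROBOT

A 6-joint arm with a two-finger parallel gripper is mounted at the origin on a cart in front of the work surface, level with it; the furniture and walls round the work are solid. World frame = base frame: x ahead of the robot, y to its left, z up, the work surface at z = 0. Lengths are in mm, angles in rad, forces in N, time in s.
With the tool pointing down it reaches from about 300 to 850 mm from the base axis. Payload 5.4 kg.
Tool frame: the origin (TCP) lies on the centre line of the jaws, within the pads' length; the fingertips stand 25 mm ahead of it and the grasp point (between the pads) lies 6 mm ahead of it; z points along the fingers, y is the direction in which the jaws open and shut (so a half turn about z gives the same grasp; the last joint's range is limited). The gripper opens to 85 mm and grips with 20 to 120 N. Pads are 22 mm wide; open, the fingers measure 114 mm over their backs; the gripper's body (76 mm by 85 mm) begins 54 mm behind the grasp point. The pads swing forward as they close: fully open they stand 13 mm farther back than shut.
Start: joints at [1.06, 0.158, 1.597, -0, 1.386, -0.21], TCP at [170.373, 549.162, 222.199] pointing down, gripper open.
Joint ranges: [-2.91, 2.91], [-0.94, 2.29], [0.18, 2.7], [-1.29, 4.43], [0.17, 2.64], [-3, 3]. Speed limits (rad/s): [2.57, 2.57, 3.14, 3.14, 3.14, 3.14].

INTERFACE

Orientations are given as a rotation vector (axis times angle).
In Python, from station import monitor, imaging, sign_off gives the robot as it stands.
- The arm moves only by the tool move_arm, never from a script. Its arguments are lists of equal length, an entry for each row: "turn": the turn, a rotation vector about the world's x, y, z in degrees, a list of three; "slide": the shift along the world's x, y, z in m, a list of three; "claw": the opening, from 0 (shut) to 1 (fully open). A call has 1 to 5 rows; each row shifts and turns the commanded pose from where the row before left it; what a row does not reach is not made up. A row lasts 1/12 s, in which the tool goes at most 41.7 mm and 7.16 degrees, less where a joint would pass 70% of its speed; a pose out of reach is approached as far as the arm can. A call with a gripper value outside its range is refused whole. The fingers move at their own pace and stop on an object; the grip force is fixed at half the most. Time passes only in rows, so rows that do not move let the fingers close. It gives the time, the measured TCP pose, the force and the opening at its end, in the units of the state.
- monitor.read_state(): the state, without advancing time (a new reading comes with each control period).
- imaging.grab_frame(name): name is "scene" or "top" or "wrist"; returns the picture (384x512x3 uint8, red, green, blue); there is no depth.
- imaging.camera_model(name): a dict with "K" (3x3 intrinsics, pixels), "R" (3x3) and "t" (3): a world point X has camera coordinates R X + t; the wrist camera has in their place "tool_from_camera" (4x4, takes a point from camera to tool coordinates, whose origin is the TCP and whose axes are the flange's). Camera axes: x right, y down, z forward; pixel columns grow to the right and rows downward; lengths in mm; the calibration is good to about 2 mm. A picture is of the moment at which its call begins: read the wrist's pose just before it. camera_model takes no time and is no camera call.
- sign_off(): hands the job in, once; it reports no verdict.
The state is a dict: "t": time; "qpos": joint angles; "qvel": joint speeds; "joint_efforts": joint torques, N m; "position": TCP position; "tool_rot": TCP orientation; "wrist_force": force on the tool from outside, world axes, zero at the start; "torque": the same for the moment, N m; "gripper_width": opening from 0.0 (shut) to 1.0 (fully open).
Only numpy, scipy, OpenCV 4.12 (cv2) and the standard library are available. Lean on these libraries where they do the work, as an engineer would, in place of code of your own. Each camera call takes 0.05 s, during which the arm holds its last target. There are 200 camera calls.

TASK

Set the rod length gauge for cutting 70 mm pieces: with its arm still fully home, wake it with the round key, then switch it to millimetres with the square key, then zero it with the long key, pressing each key right down and letting it up before the next, never two together. Then squeeze the lock button on the arm's head, draw the arm out until its 70 mm mark stands at the mouth of the sleeve, and finish with the gripper still holding the head there, still, against the return spring, ready for the rod to be nipped. Do not press a key once the arm is out, and leave the glass rod in the gauge's groove and everything else on the bench where it lies.

Things in the scene. Friction and masses are not known exactly. Their poses are not given: they have to be found in the camera images.
- gauge: rod length gauge, fixed to the bench: grey case with three grey keys in a row on a black top panel. Origin: on the bench under the sleeve's mouth. -y: the way the arm draws out (to the robot's right, within 0.35 rad); -x: to the keys' side (towards the robot); z up. Case: x -70 to +24, y +50 to +200, top at 45 mm; base plate 7 mm high, x -84 to +38, y +18 to +210 mm
- sleeve_mouth (a point): centre of the mouth of the 26 mm square aluminium sleeve that stands 50 mm out of the case's end, 30 mm above the bench; the arm's scale is read here. Axes as the gauge's
- groove_end (a point): end of the groove that runs along the gauge's top over the sleeve's axis, from here 192 mm towards gauge +y; its floor (this point) is 47 mm and its walls 55 mm above the bench. A glass rod lies in it, its tail standing up to 100 mm out past the case's far end
- key_round_top (a point): centre of the top of the round key (18 mm across, wakes the gauge); 50 mm above the bench, middle of the row, 38 mm from the long key and 34 mm from the square key. Press straight down
- key_square_top (a point): centre of the top of the square key (16 x 16 mm, millimetres); 50 mm above the bench, the key furthest from the sleeve
- key_long_top (a point): centre of the top of the long key (13 x 26 mm, zero); 50 mm above the bench, the key nearest the sleeve
- key_round (a joint): round key: 0 up, 0.004 m fully down, spring 1.2 N at first and 3.2 N at the bottom; counts as pressed beyond 0.0025 m. Keys stand 5 mm above the panel
- key_square (a joint): square key: as the round key
- key_long (a joint): long key: as the round key
- extension (a joint): how far the arm (16 mm square steel bar, a line across every 10 mm, thicker at 50 and 100) is drawn out, m: 0 fully home, 0.070 when its 70 mm mark is at the sleeve's mouth, 0.110 end of travel. A spring pulls it home with 3 N at 0 and 4 N at 0.070; friction 0.5 N. With the lock button out, its catch in the sleeve's window stops the arm after 1 mm; 20 mm out the catch is clear of the sleeve
- stop_head: stop head on the arm's end, moves with it: black block 30 mm wide (gauge x), 36 mm long (gauge y), 34 mm high, 16 to 50 mm above the bench, with a steel stop face on the sleeve's side that stands up to 62 mm; it carries the lock button. Origin: middle of the block, 33 mm above the bench and, when home, 22 mm from the sleeve's mouth; axes as the gauge's
- head_grip (a point): middle of the stop head's block, 33 mm above the bench: a gripper pointing down and closing along the gauge's x here squeezes the lock button (front) against the ridged back of the block (15 mm behind the middle). The bench beneath and 60 mm to either side is clear
- lock_button_face (a point): centre of the lock button's face, 18 x 18 mm, on the head's front (gauge -x) side, 33 mm above the bench; it stands 7 mm out of the block and 22 mm from the head's middle, so that head and button are 37 mm wide, 31 mm when squeezed
- lock_button (a joint): lock button: 0 out (locked), 0.006 m fully squeezed in, spring 3 N at first and 6 N at the end; the arm is free beyond 0.0035 m
- rod_amber: amber glass rod, 9 x 279 x 9 mm, lying loose in the gauge's groove, its end 6 to 20 mm short of the stop face; origin in the middle of its underside, 47 mm above the bench, y along it. Leave it there
- mashers: flat-jaw pliers with blue handles, 49 x 168 x 16 mm, lying in front of the gauge; leave alone
- cut_piece_1: clear glass rod piece, 10 x 66 x 9 mm, lying behind the case; leave alone
- cut_piece_2: red glass rod piece, 9 x 63 x 8 mm, lying behind the case; leave alone
- release_bottle: squeeze bottle with a red cap, 48 mm across, 157 mm high, at the left; leave alone
- black_tape: roll of black tape, 58 mm across, 19 mm high, near the right front corner; leave alone
- brass_caliper: brass slide gauge, 48 x 119 x 10 mm, in front of the kiln; leave alone

How it is judged:
By the outcome, as a careful person would: the job done as asked, in the order asked, and still so for the second after the job is handed in, while the arm keeps its last pose, push and grip.
It also fails if it takes over 53 s, if anything falls off the work surface, if the arm or the gripper's body presses on something with over 40 N, if the wrist force passes 120 N, or if a joint passes its speed limit or range.

## Working session

There is one attempt and no reset: what is moved stays moved. The work goes in short steps, Python scripts to look and compute and a tool call to move; the robot and the scene stay as the last step left them, time stands still between calls to the robot, and variables do not carry over. Pictures are saved under pics/ and viewed, about 8 in all and at most 12, crops included, and the job is handed in when it is done.

Besides the shell and the picture viewer there is one more tool, called after "Call:" as a command line: name --argument value ..., lists and objects as JSON in quotes. move_arm: Moves the arm, as the interface text tells. Its arguments: {"type":"object","properties":{"turn":{"type":"array","items":{"type":"array","items":{"type":"number"}}},"slide":{"type":"array","items":{"type":"array","items":{"type":"number"}}},"claw":{"type":"array","items":{"type":"number"}}},"required":["turn","slide","claw"]}

```bash
mkdir -p pics; ls
cat > h.py <<'E'
import numpy as np, cv2
from station import monitor, imaging
from scipy.spatial.transform import Rotation as Ro
def grab(n,f=None):
    s=monitor.read_state(); im=imaging.grab_frame(n); 
    if f: cv2.imwrite('pics/'+f,im[:,:,::-1])
    return s,im
def cam(n,s=None):
    c=imaging.camera_model(n); K=np.array(c['K'])
    if 'R' in c: R=np.array(c['R']);t=np.array(c['t']); return K,R,t
    T=np.array(c['tool_from_camera']); W=np.eye(4); W[:3,:3]=Ro.from_rotvec(s['tool_rot']).as_matrix(); W[:3,3]=s['position']
    M=np.linalg.inv(W@T); return K,M[:3,:3],M[:3,3]
def ray(c,uv,z):
    K,R,t=c; d=R.T@np.linalg.solve(K,[uv[0],uv[1],1]); o=-R.T@t
    return o+d*(z-o[2])/d[2]
def proj(c,X):
    K,R,t=c; p=K@(R@np.array(X,float)+t); return p[:2]/p[2]
E
python3 - <<'E'
from h import *
s,a=grab('top','top1.png'); _,b=grab('scene','scene1.png')
print(s)
for n in('top','scene'):
    K,R,t=cam(n); print(n,K.round(1).tolist(),(-R.T@t).round(),R.round(3).tolist())
print(imaging.camera_model('wrist'))
E
```

```text
pics
{'t': 0.0, 'qpos': array([ 1.05990174e+00,  1.59049521e-01,  1.59822347e+00, -2.78579878e-05,
        1.38621860e+00, -2.10102215e-01]), 'qvel': array([ 0.00069285,  0.0003498 , -0.00095824, -0.00098838, -0.00113183,
        0.00113455]), 'joint_efforts': array([ 1.03048777e-03, -3.95987821e+01, -3.31433272e+01, -6.77561047e-06,
        8.31560406e-03,  1.87242682e-05]), 'position': array([170.07938285, 548.62178424, 221.22104892]), 'tool_rot': array([-4.70599691e-01, -3.10549274e+00,  2.80571153e-03]), 'wrist_force': array([-0.25258958, -0.20941707, -1.11253365]), 'torque': array([-0.0030606 ,  0.04056317,  0.0111337 ]), 'gripper_width': 1.000129568596618}
top [[484.8, 0.0, 259.1], [0.0, 484.8, 189.2], [0.0, 0.0, 1.0]] [ 339.  163. 1432.] [[0.019, -1.0, 0.002], [-0.991, -0.019, -0.135], [0.135, 0.0, -0.991]]
scene [[497.3, 0.0, 243.3], [0.0, 497.3, 196.8], [0.0, 0.0, 1.0]] [  52. -727. 1309.] [[0.88, -0.476, -0.01], [-0.374, -0.677, -0.634], [0.295, 0.561, -0.773]]
{'K': array([[326.01971334,   0.        , 254.64389743],
       [  0.        , 326.01971334, 190.54537779],
       [  0.        ,   0.        ,   1.        ]]), 'tool_from_camera': array([[-8.97443916e-04, -9.54874650e-01, -2.97007741e-01,
         7.61175299e+01],
       [ 9.99998200e-01, -3.60513034e-04, -1.86256945e-03,
         3.63497953e-01],
       [ 1.67144518e-03, -2.97008878e-01,  9.54873255e-01,
        -1.51064624e+02],
       [ 0.00000000e+00,  0.00000000e+00,  0.00000000e+00,
         1.00000000e+00]])}
```

View pics/top1.png

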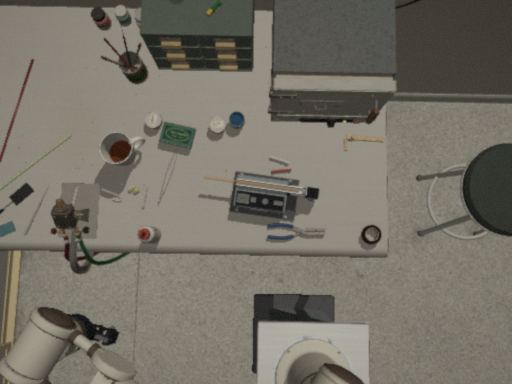

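View pics/scene1.png

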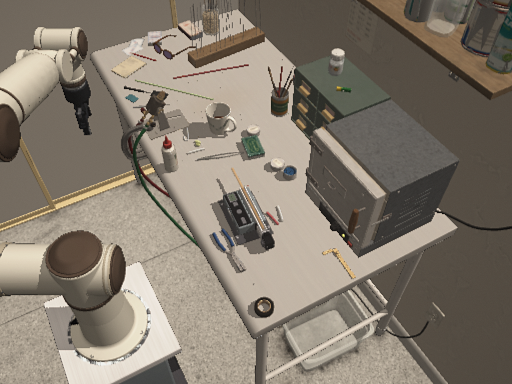

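The top view shows the gauge's case at about (265,195), with its head at (312,193). The pliers are at (295,232), below the case in the picture. I'll zoom in on the top view.

Run:
```python
from h import *
a=cv2.imread('pics/top1.png')[165:245,200:330]
cv2.imwrite('pics/c1.png',cv2.resize(a,None,fx=6,fy=6,interpolation=cv2.INTER_CUBIC))
c=cam('top')
for uv,z in [((242,200),50),((312,193),50),((265,201),50),((290,232),8)]: print(uv,ray(c,uv,z).round(1))
```

```text
(242, 200) [495.2 211.6  50. ]
(312, 193) [519.3  10.9  50. ]
(265, 201) [493.6 145.6  50. ]
(290, 232) [408.4  70.3   8. ]
```

View pics/c1.png

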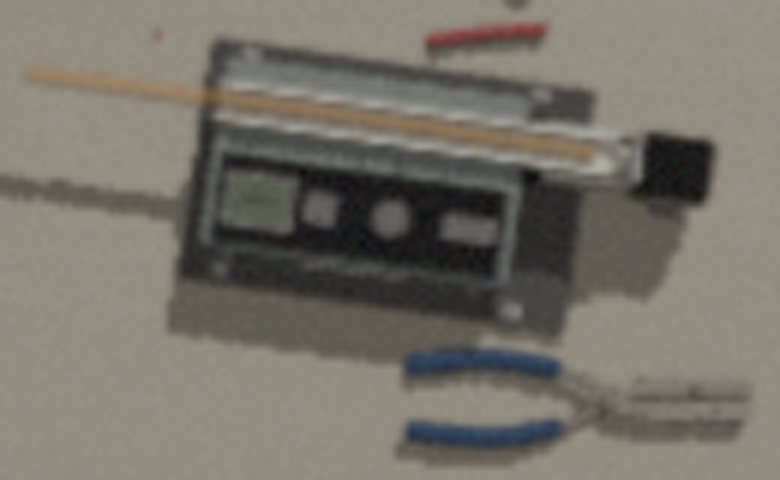

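Run:
```python
from h import *
c=cam('top')
f=lambda x,y,z: ray(c,(200+x/6,165+y/6),z)
sq,ro,lo=f(320,208,50),f(391,218,50),f(467,228,50); hd=f(677,168,50)
print(sq,ro,lo,hd, np.linalg.norm(sq-ro),np.linalg.norm(ro-lo))
d=(sq-lo)[:2]; print('yaw of gauge y vs world y deg', np.degrees(np.arctan2(-d[0],d[1])))
r0,r1=f(215,97,56),f(595,153,56); d=(r0-r1)[:2]; print(r0,r1,np.degrees(np.arctan2(-d[0],d[1])))
```

```text
[496.82736563 179.09049313  50.        ] [492.66984387 145.07675758  50.        ] [488.56142985 108.70341754  50.        ] [519.37726756   8.51826068  50.        ] 34.26688187473908 36.60462991808125
yaw of gauge y vs world y deg -6.697876041525813
[548.59944601 230.32953604  56.        ] [525.06108376  48.35034702  56.        ] -7.370085769950334
```

Call:
move_arm --turn '[[0,0,-6],[0,0,-6],[0,0,-6],[0,0,-6],[0,0,-6]]' --slide '[[0.024,-0.031,0],[0.024,-0.031,0],[0.024,-0.031,0],[0.024,-0.031,0],[0.024,-0.031,0]]' --claw '[0,0,0,0,0]'

```text
t: 0.52
position: [290.8, 392.5, 221.7]
tool_rot: [-1.265, -2.875, 0.001]
wrist_force: [0.7, -0.7, -0.2]
gripper_width: 0.302
```

Call:
move_arm --turn '[[0,0,-6],[0,0,-6],[0,0,-6],[0,0,-6],[0,0,-6]]' --slide '[[0.024,-0.031,0],[0.024,-0.031,0],[0.024,-0.031,0],[0.024,-0.031,0],[0.024,-0.031,0]]' --claw '[0,0,0,0,0]'

```text
t: 0.93
position: [410.9, 237.4, 221.9]
tool_rot: [-1.967, -2.449, 0.0]
wrist_force: [0.5, -0.2, 0.6]
gripper_width: -0.003
```

Call:
move_arm --turn '[[0,0,-6],[0,0,-6],[0,0,-6],[0,0,-1.8],[0,0,0]]' --slide '[[0.022,-0.03,0],[0.022,-0.03,0],[0.022,-0.03,0],[0.02,-0.03,0],[0,0,0]]' --claw '[0,0,0,0,0]'

```text
t: 1.35
position: [498.9, 114.2, 221.9]
tool_rot: [2.359, 2.071, -0.001]
wrist_force: [0.6, -0.2, 0.4]
gripper_width: -0.001
```

Run:
```python
from h import *
s,a=grab('wrist'); np.save('w1.npy',np.r_[s['position'],s['tool_rot']]); cv2.imwrite('pics/w1s.png',a[:,:,::-1])
cv2.imwrite('pics/w1.png',cv2.resize(a[:,:,::-1],(800,600),interpolation=cv2.INTER_CUBIC))
print(s['t'],s['position'],s['tool_rot'],s['qpos'])
```

```text
1.35 [498.94774597 114.17875216 221.87025131] [ 2.35899119e+00  2.07123251e+00 -1.44288631e-03] [-0.00998838 -0.00651185  1.77219675 -0.00240961  1.37502506  0.12020413]
```

View pics/w1.png

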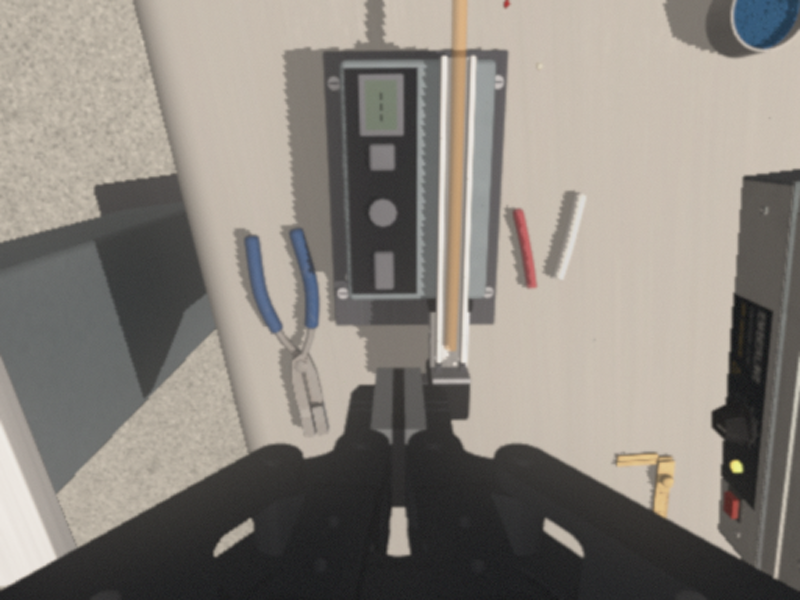

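Run:
```python
from h import *
v=np.load('w1.npy'); s={'position':v[:3],'tool_rot':v[3:]}; c=cam('wrist',s)
g=cv2.imread('pics/w1s.png',0)
print(g[130:190:6,245].tolist())
x0,x1,y0,y1=228,264,92,186
m=(g[y0:y1,x0:x1]>55).astype(np.uint8)
n,l,st,ce=cv2.connectedComponentsWithStats(m)
P=[]
for i in range(1,n):
    if 100<st[i,4]<800:
        p=ce[i]+[x0,y0]; X=ray(c,p,50); P.append(X); 
        a=ray(c,st[i,:2]+[x0,y0],50);b=ray(c,st[i,:2]+st[i,2:4]+[x0,y0],50)
        print(p.round(1),st[i],X.round(1),(b-a).round(1))
P=np.array(P)
for i in range(len(P)-1): print(np.linalg.norm(P[i]-P[i+1]))
d=(P[0]-P[-1])[:2]; print('yaw',np.degrees(np.arctan2(-d[0],d[1])))
for q,z in [((450,395),50),((432,366),62),((468,366),62),((434,385),50),((468,385),50),((469,418),50),((452,350),56),((456,80),56),((443,60),55),((440,355),55),((472,60),55),((466,362),55)]:
    print(q,z,ray(c,np.array(q)/1.5625,z).round(1))
```

```text
[126, 127, 127, 53, 52, 63, 127, 127, 128, 112]
[244.3 100.4] [  7   0  19  18 326] [497.5 180.   50. ] [ 15.7 -18.8   0. ]
[244.8 135.8] [  7  34  21  21 319] [493.2 146.6  50. ] [ 17.7 -23.1   0. ]
[244.5 173.9] [  0  61  36  33 698] [487.5 108.3  50. ] [ 31.6 -39.    0. ]
33.65108312989055
38.704574402170046
yaw -7.915248043483555
(450, 395) 50 [522.6  12.9  50. ]
(432, 366) 62 [512.4  42.6  62. ]
(468, 366) 62 [536.2  39.4  62. ]
(434, 385) 50 [512.3  22.2  50. ]
(468, 385) 50 [536.   19.1  50. ]
(469, 418) 50 [534.3  -7.2  50. ]
(452, 350) 56 [527.1  49.7  56. ]
(456, 80) 56 [545.9 216.8  56. ]
(443, 60) 55 [539.7 228.4  55. ]
(440, 355) 55 [518.7  46.7  55. ]
(472, 60) 55 [556.1 226.2  55. ]
(466, 362) 55 [535.7  39.2  55. ]
```

Call:
move_arm --turn '[[0,0,0],[0,0,0],[0,0,0],[0,0,0],[0,0,0]]' --slide '[[-0.003,0.016,-0.03],[-0.003,0.0165,-0.036],[0,0,-0.036],[0,0,-0.036],[0,0,0]]' --claw '[0,0,0,0,0]'

```text
t: 1.82
position: [483.1, 152.4, 76.6]
tool_rot: [-2.344, -2.077, 0.019]
wrist_force: [-1.6, -0.0, -0.3]
gripper_width: 0.001
```

Run:
```python
from h import *
s,a=grab('wrist'); print(s['t'],s['position'],s['wrist_force'],s['tool_rot'])
cv2.imwrite('pics/w2.png',cv2.resize(a[60:300,130:386,::-1],(768,720))[:600])
```

```text
1.8167 [483.10343071 152.36368607  76.6450816 ] [-1.56130983 -0.04557847 -0.29977324] [-2.34431282 -2.07683327  0.01878269]
```

View pics/w2.png

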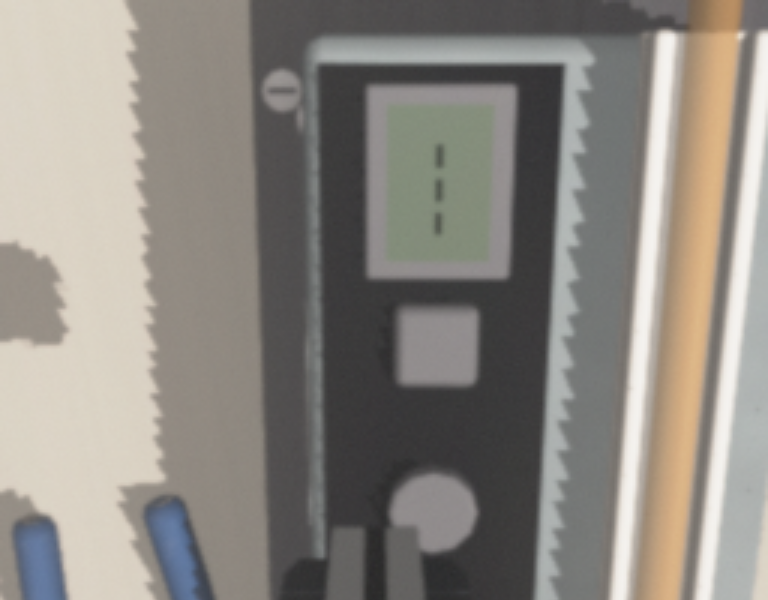

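Call:
move_arm --turn '[[0,0,0],[0,0,0],[0,0,0]]' --slide '[[0,0,0],[0,0,0],[0,0,0]]' --claw '[0,0,0]'

```text
t: 2.12
position: [492.6, 151.9, 87.2]
tool_rot: [2.351, 2.079, 0.007]
wrist_force: [-0.3, 0.4, -0.1]
gripper_width: -0.002
```

Run:
```python
from h import *
s=monitor.read_state(); print({k:np.round(v,4) for k,v in s.items()})
w=Ro.from_rotvec(s['tool_rot']).as_matrix(); print(w.round(4))
```

```text
{'t': np.float64(2.1167), 'qpos': array([6.4400e-02, 1.5220e-01, 1.8886e+00, 1.0000e-04, 1.0956e+00,
       1.8700e-01]), 'qvel': array([-0.0024,  0.0022,  0.008 ,  0.0003, -0.0034, -0.0013]), 'joint_efforts': array([ 1.09100e-01, -3.48035e+01, -2.87173e+01,  5.40000e-03,
        1.34000e-02,  3.00000e-04]), 'position': array([492.5532, 151.9375,  87.152 ]), 'tool_rot': array([2.3509, 2.0791, 0.0066]), 'wrist_force': array([-0.3275,  0.3978, -0.1393]), 'torque': array([ 0.0497,  0.0342, -0.0013]), 'gripper_width': np.float64(-0.0024)}
[[ 1.223e-01  9.925e-01  5.300e-03]
 [ 9.925e-01 -1.223e-01  4.000e-04]
 [ 1.000e-03  5.200e-03 -1.000e+00]]
```

Run:
```python
from h import *
s,a=grab('wrist'); s2=monitor.read_state(); print(s2['t'],s['position'],s2['position'])
c=cam('wrist',s); g=cv2.cvtColor(a,cv2.COLOR_RGB2GRAY)
# predicted px of keys
for X in [(497.5,180,50),(493.2,146.6,50)]: print(proj(c,X).round(1))
m=(g>85).astype(np.uint8); n,l,st,ce=cv2.connectedComponentsWithStats(m)
for i in range(1,n):
    if 300<st[i,4]<4000: print(st[i],ce[i].round(1),ray(c,ce[i],50).round(1))
cv2.imwrite('pics/w3s.png',a[:,:,::-1])
```

```text
2.1667 [492.55316207 151.93747729  87.15201369] [492.31682559 151.84145748  86.83033611]
[257.2 172.9]
[256.9 225.1]
[ 234   90   48   61 2856] [257.2 119.7] [501.2 210.8  50. ]
[245 159  26  26 657] [257.5 171.6] [497.7 180.7  50. ]
[ 238  212   34   72 1505] [255.5 245.3] [490.6 132.9  50. ]
[247 325  16  32 378] [254.7 341.8] [480.8  58.   50. ]
```

Call:
move_arm --turn '[[0,0,0],[0,0,0],[0,0,0],[0,0,0]]' --slide '[[0.0015,-0.0025,-0.003],[0.0015,-0.0025,-0.003],[0,0,0],[0,0,0]]' --claw '[0,0,0,0]'

```text
t: 2.5
position: [493.3, 146.4, 78.0]
tool_rot: [-2.354, -2.08, 0.001]
wrist_force: [0.4, 0.1, 0.4]
gripper_width: 0.005
```

Call:
move_arm --turn '[[0,0,0],[0,0,0],[0,0,0],[0,0,0],[0,0,0]]' --slide '[[0,0,-0.002],[0,0,-0.002],[0,0,-0.002],[0,0,-0.001],[0,0,0]]' --claw '[0,0,0,0,0]'

```text
t: 2.92
position: [493.0, 146.7, 70.7]
tool_rot: [-2.353, -2.081, 0.001]
wrist_force: [0.1, 0.6, -0.3]
gripper_width: 0.004
```

Call:
move_arm --turn '[[0,0,0],[0,0,0],[0,0,0]]' --slide '[[0,0,-0.001],[0,0,0],[0,0,0]]' --claw '[0,0,0]'

```text
t: 3.17
position: [493.4, 146.7, 70.2]
tool_rot: [2.353, 2.081, 0.0]
wrist_force: [0.5, 0.7, 1.2]
gripper_width: -0.003
```

Run:
```python
from h import *
s,a=grab('wrist'); print(s['t'],s['position'],s['wrist_force'],s['torque'])
cv2.imwrite('pics/w4.png',cv2.resize(a[60:260,130:386,::-1],(768,600)))
```

```text
3.1667 [493.39510868 146.67897772  70.20710037] [0.52098915 0.68444185 1.16729328] [-0.02177843  0.02161747 -0.05197612]
```

View pics/w4.png

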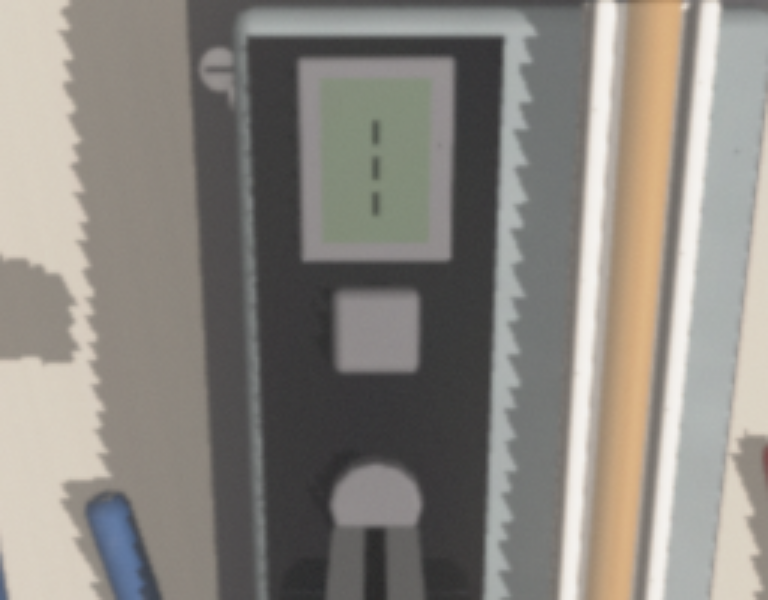

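The tips are in line with the round key in gauge x, at about (375,525) on the key's near half. The display still shows dashes and the force is only about 1 N, so I'll go down in small steps.

Call:
move_arm --turn '[[0,0,0],[0,0,0],[0,0,0],[0,0,0]]' --slide '[[0,0,-0.001],[0,0,-0.001],[0,0,0],[0,0,0]]' --claw '[0,0,0,0]'

```text
t: 3.55
position: [493.3, 146.6, 68.1]
tool_rot: [-2.353, -2.081, 0.0]
wrist_force: [0.1, 0.3, 0.4]
gripper_width: -0.0
```

Run:
```python
from h import *
s,a=grab('wrist'); print(s['t'],s['position'],s['wrist_force'])
s,a=grab('wrist'); print(s['t'],s['position'],s['wrist_force'])
np.save('a.npy',a)
b=cv2.imread('pics/w3s.png')[:,:,::-1]
# tip edge location in tool frame: fixed pixel; ray at tool z=25
T=imaging.camera_model('wrist')['tool_from_camera'];K=imaging.camera_model('wrist')['K']
T=np.array(T)
for uv in [(130+375/3,60+525/3)]:
    d=T[:3,:3]@np.linalg.solve(K,[*uv,1]); o=T[:3,3]
    for z in (10,15,20,25,30): print(z,(o+d*(z-o[2])/d[2]).round(1))
```

```text
3.55 [493.26130283 146.64394461  68.08596428] [0.09168586 0.33678976 0.35454205]
3.6 [493.32382251 146.67088085  68.1436084 ] [-0.0830219  -0.15139381  0.6890062 ]
10 [ 0.7 -0.1 10. ]
15 [-1.6 -0.1 15. ]
20 [-4.  -0.1 20. ]
25 [-6.3 -0.1 25. ]
30 [-8.7 -0.1 30. ]
```

Run:
```python
from h import *
a=np.load('a.npy')[100:300,150:350,::-1].astype(float)
a=255*(a/255)**0.5
cv2.imwrite('pics/w5.png',cv2.resize(a.astype(np.uint8),(600,600),interpolation=cv2.INTER_CUBIC))
```

```text
(no output)
```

View pics/w5.png

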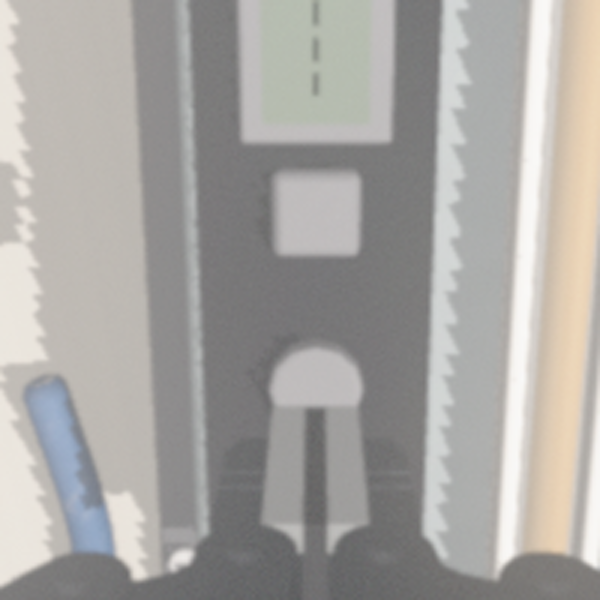

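Call:
move_arm --turn '[[0,0,0],[0,0,0],[0,0,0],[0,0,0],[0,0,0]]' --slide '[[0,0,-0.001],[0,0,-0.001],[0,0,-0.001],[0,0,0],[0,0,0]]' --claw '[0,0,0,0,0]'

```text
t: 4.07
position: [493.3, 146.7, 65.1]
tool_rot: [-2.353, -2.081, 0.0]
wrist_force: [0.9, 0.3, 0.3]
gripper_width: -0.001
```

Call:
move_arm --turn '[[0,0,0],[0,0,0],[0,0,0],[0,0,0],[0,0,0]]' --slide '[[0,0,-0.001],[0,0,-0.001],[0,0,-0.001],[0,0,0],[0,0,0]]' --claw '[0,0,0,0,0]'

```text
t: 4.48
position: [493.3, 146.6, 62.1]
tool_rot: [-2.353, -2.081, 0.0]
wrist_force: [-0.1, -0.8, -0.7]
gripper_width: -0.0
```

Run:
```python
from h import *
s,a=grab('wrist','w6s.png'); print(s['t'],s['position'],s['wrist_force'],s['joint_efforts'].round(2))
c=cam('wrist',s)
# tip edge row along column 244..246 & key/sq rows
g=cv2.cvtColor(a,cv2.COLOR_RGB2GRAY)
for col in (247,256,264): print(col,g[205:262,col].tolist())
print(proj(c,(493.6,146.9,50)),proj(c,(497.7,180.7,50)))
_,b=grab('scene','s6.png'); K=cam('scene'); print(proj(K,(493,147,50)))
```

```text
4.4833 [493.29136297 146.64986964  62.08786622] [-0.1085391  -0.80104277 -0.68107512] [ -0.   -35.97 -28.14  -0.    -0.     0.  ]
247 [57, 54, 54, 56, 55, 56, 55, 56, 55, 52, 52, 47, 48, 55, 65, 72, 89, 116, 132, 140, 141, 143, 143, 145, 144, 144, 143, 144, 143, 137, 119, 104, 100, 99, 100, 99, 98, 99, 101, 100, 100, 98, 100, 98, 100, 100, 100, 99, 100, 97, 98, 99, 100, 100, 100, 100, 100]
256 [57, 56, 55, 58, 56, 56, 56, 56, 55, 56, 55, 60, 65, 73, 88, 119, 137, 141, 142, 141, 143, 142, 144, 143, 143, 142, 141, 142, 142, 135, 100, 63, 45, 43, 45, 44, 45, 46, 46, 44, 44, 47, 46, 44, 45, 46, 43, 42, 44, 45, 42, 41, 46, 42, 41, 43, 46]
264 [55, 56, 58, 59, 55, 57, 55, 54, 59, 54, 56, 56, 57, 59, 68, 77, 89, 106, 128, 140, 144, 143, 144, 142, 141, 142, 141, 144, 142, 138, 118, 104, 100, 100, 102, 100, 100, 100, 100, 100, 101, 100, 100, 99, 99, 99, 100, 97, 100, 100, 100, 99, 101, 99, 100, 99, 100]
[255.63653537 234.07306608] [255.49928871 173.74701208]
[238.663664   209.64829475]
```

Run:
```python
import cv2,numpy as np
a=cv2.imread('pics/s6.png')[140:270,180:310].astype(float); a=255*(a/255)**0.6
b=cv2.imread('pics/w6s.png')[200:300,180:330].astype(float); b=255*(b/255)**0.5
cv2.imwrite('pics/v8.png',np.hstack([cv2.resize(a.astype(np.uint8),(500,500),interpolation=2),cv2.resize(b.astype(np.uint8),(300,200),interpolation=2).repeat(1,0) if 0 else cv2.copyMakeBorder(cv2.resize(b.astype(np.uint8),(300,200),interpolation=2),0,300,0,0,cv2.BORDER_CONSTANT)]))
```

```text
(no output)
```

View pics/v8.png

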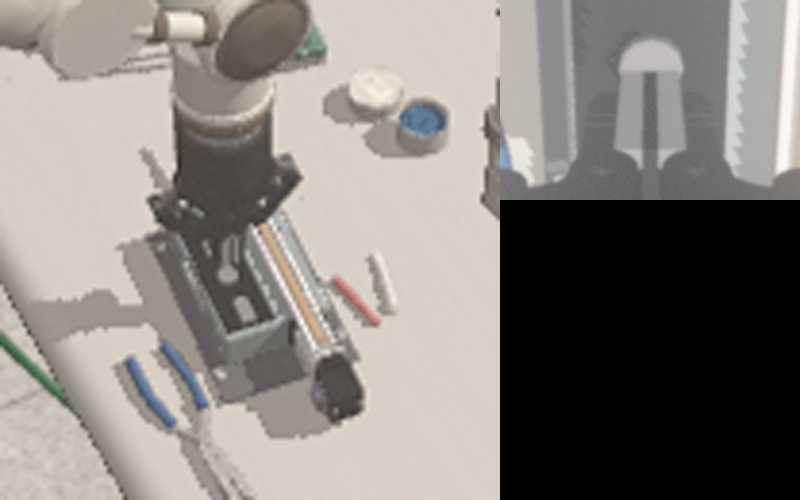

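Call:
move_arm --turn '[[0,0,0],[0,0,0],[0,0,0],[0,0,0]]' --slide '[[0,0,-0.0015],[0,0,-0.0015],[0,0,-0.0015],[0,0,0]]' --claw '[0,0,0,0]'

```text
t: 4.92
position: [493.0, 146.7, 57.3]
tool_rot: [-2.353, -2.081, 0.001]
wrist_force: [0.1, 0.4, 0.4]
gripper_width: -0.001
```

Call:
move_arm --turn '[[0,0,0],[0,0,0],[0,0,0],[0,0,0]]' --slide '[[0,0,-0.0015],[0,0,-0.0015],[0,0,-0.0015],[0,0,0]]' --claw '[0,0,0,0]'

```text
t: 5.25
position: [493.1, 146.6, 52.8]
tool_rot: [-2.353, -2.081, 0.001]
wrist_force: [0.9, -0.7, -0.7]
gripper_width: 0.004
```

Run:
```python
from h import *
s,a=grab('wrist'); print(s['t'],s['position'],s['wrist_force'])
c=cam('wrist',s); g=cv2.cvtColor(a,cv2.COLOR_RGB2GRAY)
print(g[205:275:2,247].tolist()); print(proj(c,(493.6,146.9,50)),proj(c,(494.7,155.8,50)))
_,b=grab('scene','s7.png')
```

```text
5.25 [493.09474872 146.64164241  52.80142862] [ 0.9120289  -0.71415793 -0.70068489]
[56, 54, 58, 55, 56, 56, 55, 55, 54, 46, 59, 75, 113, 114, 146, 120, 101, 100, 100, 102, 100, 102, 101, 101, 100, 99, 102, 100, 101, 101, 100, 101, 100, 101, 105]
[256.04794737 241.62824394] [256.05738323 225.72995035]
```

Call:
move_arm --turn '[[0,0,0],[0,0,0],[0,0,0],[0,0,0]]' --slide '[[0,0,-0.0015],[0,0,-0.0015],[0,0,-0.0015],[0,0,0]]' --claw '[0,0,0,0]'

```text
t: 5.68
position: [493.0, 146.6, 48.3]
tool_rot: [-2.353, -2.081, 0.001]
wrist_force: [0.4, 0.4, -0.2]
gripper_width: 0.002
```

Call:
move_arm --turn '[[0,0,0],[0,0,0],[0,0,0],[0,0,0]]' --slide '[[0,0,-0.001],[0,0,-0.001],[0,0,-0.001],[0,0,0]]' --claw '[0,0,0,0]'

```text
t: 6.02
position: [493.2, 146.6, 45.5]
tool_rot: [-2.353, -2.081, 0.001]
wrist_force: [-0.1, 0.0, -0.2]
gripper_width: -0.001
```

Run:
```python
from h import *
s,a=grab('wrist'); print(s['t'],s['position'],s['wrist_force'])
c=cam('wrist',s); print(proj(c,(494.7,155.8,50)))
b=a[190:290,180:330,::-1].astype(float); b=255*(b/255)**0.5
_,e=grab('scene'); e=e[160:240,200:280,::-1].astype(float); e=255*(e/255)**0.6
r=lambda i:cv2.resize(i.astype(np.uint8),None,fx=5,fy=5,interpolation=cv2.INTER_CUBIC)[:400,:]
f=cv2.resize(b.astype(np.uint8),(400,267),interpolation=2)
cv2.imwrite('pics/v9.png',np.hstack([r(e),cv2.copyMakeBorder(f,0,133,0,0,cv2.BORDER_CONSTANT)]))
```

```text
6.0167 [493.19687106 146.64336486  45.45423765] [-0.06903026  0.02046018 -0.17050275]
[255.89713767 231.77875025]
```

View pics/v9.png

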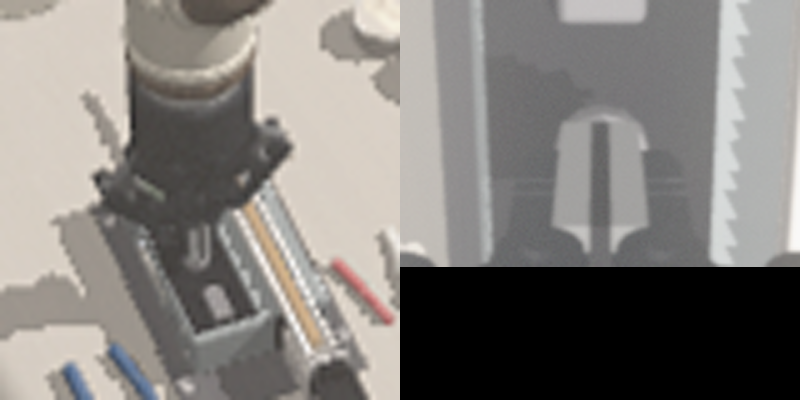

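Call:
move_arm --turn '[[0,0,0],[0,0,0],[0,0,0],[0,0,0]]' --slide '[[0,0,-0.001],[0,0,-0.001],[0,0,-0.001],[0,0,0]]' --claw '[0,0,0,0]'

```text
t: 6.45
position: [493.2, 146.7, 42.4]
tool_rot: [-2.353, -2.081, 0.001]
wrist_force: [0.3, -0.7, 0.4]
gripper_width: 0.001
```

Call:
move_arm --turn '[[0,0,0],[0,0,0],[0,0,0],[0,0,0]]' --slide '[[0,0,-0.001],[0,0,-0.001],[0,0,0],[0,0,0]]' --claw '[0,0,0,0]'

```text
t: 6.78
position: [493.5, 146.7, 40.8]
tool_rot: [2.353, 2.081, 0.0]
wrist_force: [-0.0, -0.0, 1.1]
gripper_width: 0.001
```

Run:
```python
from h import *
s,a=grab('wrist'); print(s['t'],s['position'],s['wrist_force'])
c=cam('wrist',s); print(proj(c,(494.7,155.8,50)))
g=cv2.cvtColor(a,cv2.COLOR_RGB2GRAY); print(g[222:244,[247,252,256,262]].T.tolist())
for uv,z in [((258,90),50)]: pass
m=(g>85).astype(np.uint8); n,l,st,ce=cv2.connectedComponentsWithStats(m[:225])
for i in range(1,n):
    if 300<st[i,4]<6000: print(st[i],ce[i].round(1),ray(c,ce[i],50).round(1))
cv2.imwrite('pics/w10.png',a[:,:,::-1])
```

```text
6.7833 [493.4690858  146.66286272  40.80236439] [-0.04375854 -0.02164783  1.14103579]
[255.37146792 235.97174131]
[[55, 50, 49, 52, 49, 47, 49, 47, 46, 48, 49, 50, 57, 80, 98, 104, 104, 102, 105, 105, 104, 105], [52, 50, 48, 49, 48, 49, 49, 49, 46, 46, 50, 59, 69, 61, 56, 55, 54, 56, 56, 55, 54, 52], [57, 59, 56, 57, 53, 51, 50, 48, 49, 47, 50, 64, 69, 57, 48, 47, 42, 44, 40, 43, 42, 41], [56, 58, 56, 57, 57, 56, 57, 58, 59, 58, 58, 56, 64, 82, 100, 105, 104, 106, 103, 104, 104, 104]]
[ 223   76   64   83 5083] [254.9 117. ] [501.3 210.9  50. ]
[ 238  169   35   33 1127] [255.1 184.9] [497.7 181.   50. ]
```

Call:
move_arm --turn '[[0,0,0],[0,0,0],[0,0,0]]' --slide '[[0,0,-0.001],[0,0,-0.001],[0,0,0]]' --claw '[0,0,0]'

```text
t: 7.08
position: [493.5, 146.7, 38.7]
tool_rot: [2.353, 2.081, 0.0]
wrist_force: [0.2, 0.5, 2.8]
gripper_width: -0.001
```

Call:
move_arm --turn '[[0,0,0],[0,0,0],[0,0,0]]' --slide '[[0,0,-0.001],[0,0,0],[0,0,0]]' --claw '[0,0,0]'

```text
t: 7.33
position: [493.5, 146.7, 37.8]
tool_rot: [2.353, 2.081, 0.0]
wrist_force: [-0.9, -0.6, 2.5]
gripper_width: 0.003
```

Call:
move_arm --turn '[[0,0,0],[0,0,0],[0,0,0]]' --slide '[[0,0,-0.001],[0,0,0],[0,0,0]]' --claw '[0,0,0]'

```text
t: 7.58
position: [493.5, 146.7, 36.9]
tool_rot: [2.353, 2.081, 0.0]
wrist_force: [-1.4, 0.4, 5.4]
gripper_width: -0.0
```

Call:
move_arm --turn '[[0,0,0],[0,0,0],[0,0,0]]' --slide '[[0,0,-0.001],[0,0,0],[0,0,0]]' --claw '[0,0,0]'

```text
t: 7.83
position: [493.6, 146.7, 36.8]
tool_rot: [2.353, 2.081, -0.0]
wrist_force: [-4.9, -1.4, 12.1]
gripper_width: 0.002
```

Run:
```python
from h import *
s,a=grab('wrist'); print(s['t'],s['position'],s['wrist_force'])
b=a[90:290,170:340,::-1]; cv2.imwrite('pics/v10.png',cv2.resize(b,(510,600),interpolation=2))
```

```text
7.8333 [493.58718843 146.67467139  36.7558248 ] [-4.89163874 -1.35331658 12.10414703]
```

View pics/v10.png

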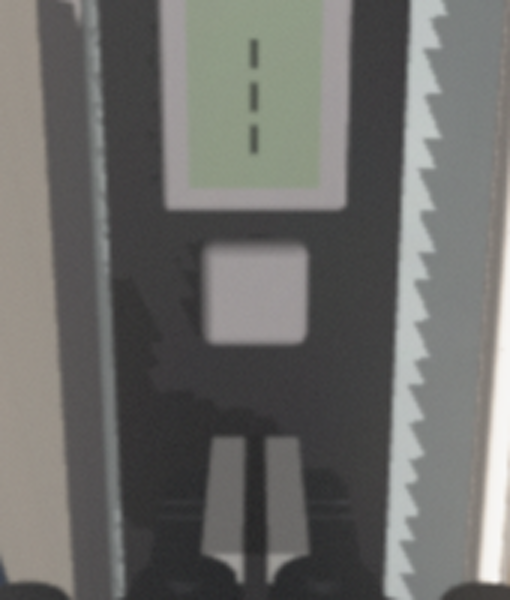

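The round key bottomed after about 4.0 mm of travel, from TCP z 40.8 to 36.8, with the force rising to 12 N. The shut tips are therefore about 9 mm behind the reported TCP, and I'll use that offset. Next I'll lift and press the square key.

Call:
move_arm --turn '[[0,0,0],[0,0,0],[0,0,0],[0,0,0],[0,0,0]]' --slide '[[0,0,0.004],[0,0,0.007],[0,0,0.006],[0,0,0],[0.001,0.008,0]]' --claw '[0,0,0,0,0]'

```text
t: 8.3
position: [494.5, 154.1, 52.9]
tool_rot: [2.354, 2.079, 0.0]
wrist_force: [0.5, -0.4, 0.1]
gripper_width: -0.002
```

Call:
move_arm --turn '[[0,0,0],[0,0,0],[0,0,0],[0,0,0],[0,0,0]]' --slide '[[0.0016,0.013,0],[0.0016,0.013,0],[0,0,0],[0,0,0],[0,0,-0.004]]' --claw '[0,0,0,0,0]'

```text
t: 8.72
position: [498.0, 180.8, 49.0]
tool_rot: [2.352, 2.081, 0.001]
wrist_force: [0.5, -0.5, 0.2]
gripper_width: -0.0
```

Call:
move_arm --turn '[[0,0,0],[0,0,0],[0,0,0],[0,0,0],[0,0,0]]' --slide '[[0,0,-0.004],[0,0,-0.002],[0,0,-0.001],[0,0,-0.001],[0,0,0]]' --claw '[0,0,0,0,0]'

```text
t: 9.13
position: [497.3, 180.4, 40.5]
tool_rot: [-2.354, -2.08, 0.001]
wrist_force: [-1.0, -0.2, 1.6]
gripper_width: -0.002
```

Call:
move_arm --turn '[[0,0,0],[0,0,0],[0,0,0],[0,0,0],[0,0,0]]' --slide '[[0,0,-0.001],[0,0,-0.001],[0,0,-0.001],[0,0,-0.001],[0,0,0]]' --claw '[0,0,0,0,0]'

```text
t: 9.55
position: [497.7, 180.6, 37.0]
tool_rot: [2.353, 2.081, -0.0]
wrist_force: [-1.2, -1.6, 2.4]
gripper_width: 0.002
```

Call:
move_arm --turn '[[0,0,0],[0,0,0],[0,0,0]]' --slide '[[0,0,-0.0007],[0,0,0],[0,0,0]]' --claw '[0,0,0]'

```text
t: 9.8
position: [497.8, 180.5, 36.8]
tool_rot: [2.353, 2.081, -0.0]
wrist_force: [-4.6, -2.2, 8.6]
gripper_width: 0.001
```

The square key bottomed at the same depth, 36.8 mm, with 8.6 N. Next is the long key.

Call:
move_arm --turn '[[0,0,0],[0,0,0],[0,0,0],[0,0,0],[0,0,0]]' --slide '[[0,0,0.004],[0,0,0.007],[0,0,0.006],[0,0,0],[-0.002,-0.016,0]]' --claw '[0,0,0,0,0]'

```text
t: 10.22
position: [496.3, 166.2, 53.8]
tool_rot: [2.351, 2.083, 0.004]
wrist_force: [-0.1, -0.7, 0.1]
gripper_width: 0.005
```

Call:
move_arm --turn '[[0,0,0],[0,0,0],[0,0,0],[0,0,0],[0,0,0]]' --slide '[[-0.0024,-0.02,0],[-0.0024,-0.02,0],[-0.0018,-0.0155,0],[0,0,0],[0,0,0]]' --claw '[0,0,0,0,0]'

```text
t: 10.63
position: [489.0, 108.9, 53.0]
tool_rot: [-2.355, -2.079, -0.001]
wrist_force: [-0.2, -0.5, -0.0]
gripper_width: 0.002
```

Call:
move_arm --turn '[[0,0,0],[0,0,0],[0,0,0],[0,0,0],[0,0,0]]' --slide '[[0,0,-0.004],[0,0,-0.004],[0,0,-0.003],[0,0,-0.001],[0,0,0]]' --claw '[0,0,0,0,0]'

```text
t: 11.05
position: [488.6, 109.8, 40.5]
tool_rot: [-2.352, -2.081, 0.001]
wrist_force: [-0.2, 1.0, 1.4]
gripper_width: -0.002
```

Run:
```python
from h import *
s,a=grab('wrist','w11.png'); print(s['t'],s['position'],s['wrist_force'])
c=cam('wrist',s); g=cv2.cvtColor(a,cv2.COLOR_RGB2GRAY)
m=(g>85).astype(np.uint8); n,l,st,ce=cv2.connectedComponentsWithStats(m[:225])
for i in range(1,n):
    if 300<st[i,4]<6000: print(st[i],ce[i].round(1),ray(c,ce[i],50).round(1))
```

```text
11.05 [488.59232655 109.77298987  40.53205169] [-0.2100013   0.95751757  1.40851611]
[ 222    0   69   72 4742] [255.7  34.6] [500.6 205.7  50. ]
[ 237   82   38   39 1425] [255.9 101. ] [497.6 180.5  50. ]
[ 236  160   40   38 1175] [255.7 178.7] [493.4 147.1  50. ]
[  0 185  16  40 343] [  4.9 210.3] [375.9 146.2  50. ]
```

Call:
move_arm --turn '[[0,0,0],[0,0,0],[0,0,0],[0,0,0],[0,0,0]]' --slide '[[0,0,-0.001],[0,0,-0.001],[0,0,-0.001],[0,0,-0.001],[0,0,0]]' --claw '[0,0,0,0,0]'

```text
t: 11.52
position: [489.1, 109.4, 37.0]
tool_rot: [-2.354, -2.081, -0.001]
wrist_force: [-0.9, 2.6, 3.1]
gripper_width: -0.0
```

Call:
move_arm --turn '[[0,0,0],[0,0,0],[0,0,0]]' --slide '[[0,0,-0.001],[0,0,0],[0,0,0]]' --claw '[0,0,0]'

```text
t: 11.77
position: [489.2, 109.3, 36.8]
tool_rot: [-2.353, -2.081, -0.0]
wrist_force: [-3.7, 2.9, 9.8]
gripper_width: 0.004
```

All three keys are done. Now I'll lift, open the gripper and look down at the head.

Call:
move_arm --turn '[[0,0,0],[0,0,0],[0,0,0],[0,0,0],[0,0,0]]' --slide '[[0,0,0.006],[0,0,0.02],[0,0,0.025],[0.004,-0.01,0.02],[0.008,-0.024,0.004]]' --claw '[0,0,0,0.5,0.8]'

```text
t: 12.18
position: [502.9, 76.1, 114.7]
tool_rot: [2.347, 2.082, 0.007]
wrist_force: [0.3, -0.5, 0.4]
gripper_width: 0.276
```

Call:
move_arm --turn '[[0,0,0],[0,0,0],[0,0,0],[0,0,0],[0,0,0]]' --slide '[[0.008,-0.024,0],[0.008,-0.024,0],[0.004,-0.013,0],[0,0,0],[0,0,0]]' --claw '[0.8,0.8,0.8,0.8,0.8]'

```text
t: 12.6
position: [520.7, 13.9, 110.7]
tool_rot: [-2.355, -2.079, 0.001]
wrist_force: [0.2, 0.5, -0.0]
gripper_width: 0.799
```

Call:
move_arm --turn '[[0,0,0],[0,0,0]]' --slide '[[0,0,0],[0,0,0]]' --claw '[0.8,0.8]'

```text
t: 12.77
position: [520.4, 15.2, 110.6]
tool_rot: [-2.352, -2.082, 0.001]
wrist_force: [0.5, 0.9, 1.1]
gripper_width: 0.803
```

Run:
```python
from h import *
s,a=grab('wrist','w12s.png'); print(s['t'],s['position'],s['wrist_force'],s['tool_rot'],s['gripper_width'])
np.save('w12.npy',np.r_[s['position'],s['tool_rot']])
b=255*(a[50:300,110:400,::-1]/255.)**0.6
cv2.imwrite('pics/v11.png',cv2.resize(b.astype(np.uint8),(696,600),interpolation=2))
```

```text
12.7667 [520.38794869  15.20083197 110.64496635] [0.5130222  0.87428188 1.1452965 ] [-2.35168064e+00 -2.08178671e+00  6.57833817e-04] 0.8030623842664433
```

View pics/v11.png

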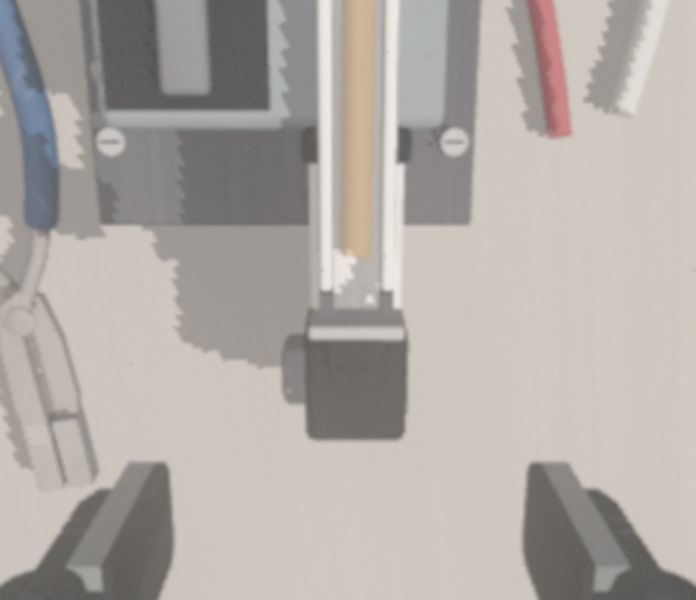

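Run:
```python
from h import *
v=np.load('w12.npy'); c=cam('wrist',{'position':v[:3],'tool_rot':v[3:]})
f=lambda x,y,z: ray(c,(110+x/2.4,50+y/2.4),z)
yw=np.radians(7.0); ey=np.array([np.sin(yw),np.cos(yw)]); ex=np.array([np.cos(yw),-np.sin(yw)])
for nm,x,y,z in [('facetop L',307,328,62),('facetop R',406,328,62),('face top farL',307,310,62),('block rear R',405,438,50),('block rearL',307,438,50),('block front R',407,340,50),('btn top L',282,335,42),('btn bot L',282,403,42),('btn block',306,370,42),('plate end',150,223,7),('plate R',470,223,7),('grooveL end',325,292,55),('grooveR end',388,292,55),('rod end',357,257,52),('case end',200,125,45),('sleeve endL',310,308,43),('padL tip',150,463,0),('pad R tip',547,463,0)]:
    X=f(x,y,z); print(nm,X.round(1),'u(ex)',(X[:2]@ex).round(1),'v(ey)',(X[:2]@ey).round(1))
print('keys round u,v',np.array([493.5,147])@ex,np.array([493.5,147])@ey)
```

```text
facetop L [511.4  32.8  62. ] u(ex) 503.6 v(ey) 94.9
facetop R [537.6  29.6  62. ] u(ex) 530.0 v(ey) 94.9
face top farL [512.1  37.8  62. ] u(ex) 503.7 v(ey) 99.9
block rear R [534.4  -7.8  50. ] u(ex) 531.4 v(ey) 57.4
block rearL [505.7  -4.3  50. ] u(ex) 502.4 v(ey) 57.4
block front R [538.   22.4  50. ] u(ex) 531.3 v(ey) 87.8
btn top L [502.   25.8  42. ] u(ex) 495.1 v(ey) 86.8
btn bot L [498.9   4.5  42. ] u(ex) 494.6 v(ey) 65.3
btn block [507.5  14.1  42. ] u(ex) 502.0 v(ey) 75.8
plate end [460.5  58.5   7. ] u(ex) 449.9 v(ey) 114.2
plate R [564.1  45.8   7. ] u(ex) 554.3 v(ey) 114.2
grooveL end [517.1  40.3  55. ] u(ex) 508.3 v(ey) 103.0
grooveR end [534.1  38.2  55. ] u(ex) 525.4 v(ey) 103.0
rod end [526.8  48.2  52. ] u(ex) 517.0 v(ey) 112.1
case end [489.3  87.5  45. ] u(ex) 474.9 v(ey) 146.5
sleeve endL [511.4  33.2  43. ] u(ex) 503.5 v(ey) 95.3
padL tip [441.1 -29.7   0. ] u(ex) 441.4 v(ey) 24.3
pad R tip [586.5 -47.5   0. ] u(ex) 587.9 v(ey) 24.3
keys round u,v 471.9067323544357 206.0468052617146
```

The view shows the head block top at (307–406, 340–438), the button on its left at (282–307, 335–403) and the base plate's end at row 223. That puts the mouth at gauge v ≈ 96.7 and the grip centre at about world (521.4, 11.5). Now I'll descend around the head.

Call:
move_arm --turn '[[0,0,0],[0,0,0],[0,0,0],[0,0,0],[0,0,0]]' --slide '[[0.0004,-0.0027,-0.01],[0,0,-0.016],[0,0,-0.016],[0,0,-0.012],[0,0,0]]' --claw '[0.8,0.8,0.8,0.8,0.8]'

```text
t: 13.23
position: [518.7, 12.2, 53.6]
tool_rot: [-2.349, -2.078, 0.006]
wrist_force: [-0.3, 0.3, -0.6]
gripper_width: 0.802
```

Call:
move_arm --turn '[[0,0,0],[0,0,0],[0,0,0],[0,0,0],[0,0,0]]' --slide '[[0,0,-0.008],[0,0,-0.008],[0,0,-0.006],[0,0,-0.004],[0,0,0]]' --claw '[0.8,0.8,0.8,0.8,0.8]'

```text
t: 13.65
position: [520.7, 11.6, 30.1]
tool_rot: [-2.353, -2.08, 0.001]
wrist_force: [0.7, 0.3, 0.4]
gripper_width: 0.801
```

Call:
move_arm --turn '[[0,0,0],[0,0,0],[0,0,0],[0,0,0],[0,0,0]]' --slide '[[0,0,-0.006],[0,0,-0.006],[0,0,-0.005],[0,0,0],[0,0,0]]' --claw '[0.8,0.8,0.8,0.8,0.8]'

```text
t: 14.07
position: [521.0, 11.5, 13.6]
tool_rot: [-2.353, -2.081, 0.001]
wrist_force: [0.4, -0.7, -0.3]
gripper_width: 0.802
```

Call:
move_arm --turn '[[0,0,0],[0,0,0],[0,0,0],[0,0,0],[0,0,0]]' --slide '[[0,0,-0.003],[0,0,-0.002],[0,0,0],[0,0,0],[0,0,0]]' --claw '[0.8,0.7,0.5,0.5,0.5]'

```text
t: 14.48
position: [521.5, 11.5, 9.1]
tool_rot: [2.353, 2.081, 0.0]
wrist_force: [0.9, 0.5, 0.7]
gripper_width: 0.497
```

Run:
```python
from h import *
s,a=grab('wrist','w13.png'); print(s['t'],s['position'],s['wrist_force'],s['gripper_width'])
g=cv2.cvtColor(a,cv2.COLOR_RGB2GRAY).astype(int)
c=cam('wrist',s)
# button & block expected pixels, for reference
ey=np.array([.1219,.9925,0]); ex=np.array([.9925,-.1219,0])
P=lambda u,v,z: proj(c,u*ex+v*ey+[0,0,z]).round(1)
print('block rear L/R',P(502,57.2,50),P(532,57.2,50),'front',P(502,88,50),P(532,88,50),'face top',P(504,94,62))
for r in (200,215,230,245,260,275): print(r,g[r,190:330:4].tolist())
```

```text
14.4833 [521.45538382  11.46856902   9.09013571] [0.86917051 0.49125511 0.68505249] 0.4970480469371967
block rear L/R [220.6 329.7] [294.  329.7] front [217.9 262.8] [296.8 262.7] face top [219.4 265.2]
200 [134, 133, 137, 134, 135, 134, 136, 137, 150, 167, 230, 241, 214, 235, 190, 212, 201, 188, 186, 177, 180, 156, 226, 242, 238, 231, 210, 210, 210, 210, 209, 206, 208, 207, 208]
215 [132, 133, 134, 135, 136, 135, 135, 136, 141, 170, 212, 240, 190, 173, 176, 177, 180, 177, 177, 179, 181, 149, 231, 242, 236, 226, 209, 210, 208, 208, 209, 208, 208, 208, 207]
230 [134, 133, 133, 134, 136, 134, 134, 136, 137, 168, 83, 91, 77, 165, 171, 169, 177, 175, 168, 172, 175, 98, 86, 88, 157, 201, 207, 208, 207, 208, 207, 208, 207, 208, 207]
245 [123, 102, 102, 79, 55, 100, 126, 125, 79, 103, 82, 81, 84, 103, 102, 104, 103, 104, 105, 108, 107, 94, 87, 87, 104, 96, 204, 199, 68, 71, 109, 109, 139, 206, 205]
260 [101, 101, 58, 52, 70, 76, 74, 68, 120, 119, 119, 121, 120, 120, 117, 121, 120, 119, 122, 125, 123, 124, 122, 121, 124, 122, 121, 190, 62, 63, 63, 104, 105, 107, 74]
275 [99, 53, 49, 47, 92, 99, 100, 90, 50, 51, 51, 51, 54, 52, 53, 52, 54, 51, 54, 52, 55, 55, 57, 52, 54, 55, 133, 188, 55, 57, 58, 58, 95, 103, 102]
```

Call:
move_arm --turn '[[0,0,0],[0,0,0],[0,0,0],[0,0,0],[0,0,0]]' --slide '[[0,0,0],[0,0,0],[0,0,0],[0,0,0],[0,0,0]]' --claw '[0.4,0.35,0.2,0,0]'

```text
t: 14.95
position: [522.0, 11.4, 9.5]
tool_rot: [2.353, 2.08, 0.001]
wrist_force: [1.2, 0.6, 3.8]
gripper_width: 0.345
```

Call:
move_arm --turn '[[0,0,0],[0,0,0],[0,0,0]]' --slide '[[0,0,0],[0,0,0],[0,0,0]]' --claw '[0,0,0]'

```text
t: 15.2
position: [522.0, 11.4, 9.5]
tool_rot: [2.353, 2.08, 0.001]
wrist_force: [1.5, 1.3, 6.2]
gripper_width: 0.345
```

Call:
move_arm --turn '[[0,0,0],[0,0,0],[0,0,0],[0,0,0],[0,0,0]]' --slide '[[-0.00012,-0.001,0],[-0.00024,-0.002,0],[-0.00024,-0.002,0],[0,0,0],[0,0,0]]' --claw '[0,0,0,0,0]'

```text
t: 15.62
position: [521.3, 6.7, 9.4]
tool_rot: [2.353, 2.08, 0.002]
wrist_force: [1.7, 3.0, 4.9]
gripper_width: 0.351
```

Call:
move_arm --turn '[[0,0,0],[0,0,0],[0,0,0],[0,0,0],[0,0,0]]' --slide '[[-0.0005,-0.004,0],[-0.00085,-0.007,0],[-0.001,-0.008,0],[-0.001,-0.008,0],[-0.001,-0.008,0]]' --claw '[0,0,0,0,0]'

```text
t: 16.03
position: [517.1, -28.1, 9.5]
tool_rot: [2.353, 2.081, 0.003]
wrist_force: [2.3, 3.7, 4.4]
gripper_width: 0.345
```

Call:
move_arm --turn '[[0,0,0],[0,0,0],[0,0,0],[0,0,0],[0,0,0]]' --slide '[[-0.001,-0.008,0],[-0.0007,-0.006,0],[-0.0005,-0.004,0],[-0.00025,-0.002,0],[0,0,0]]' --claw '[0,0,0,0,0]'

```text
t: 16.45
position: [514.6, -48.5, 9.5]
tool_rot: [2.354, 2.08, 0.002]
wrist_force: [2.0, 2.7, 5.6]
gripper_width: 0.34
```

Run:
```python
from h import *
s,a=grab('wrist','w14.png'); print(s['t'],s['position'],s['wrist_force'],s['gripper_width'],s['tool_rot'])
c=cam('wrist',s)
ey=np.array([.1219,.9925,0]); ex=np.array([.9925,-.1219,0])
P=lambda u,v,z: proj(c,u*ex+v*ey+[0,0,z]).round(1)
print('mouth',P(516.6,96.7,38),P(516.6,96.7,43), 'face',P(516.6,96.7-60,38))
g=cv2.cvtColor(a,cv2.COLOR_RGB2GRAY).astype(int)
for col in (252,257): print(col,g[100:262,col].tolist())
```

```text
16.45 [514.6077317  -48.47925863   9.47872209] [2.0489815  2.65847459 5.59716157] 0.3404721627830587 [2.35375913e+00 2.08008207e+00 2.14595503e-03]
mouth [254.7  71.4] [254.7  70.6] face [255.  227.6]
252 [185, 184, 170, 117, 69, 58, 88, 144, 177, 186, 185, 186, 187, 185, 186, 187, 187, 187, 186, 186, 185, 186, 185, 186, 185, 184, 185, 186, 186, 186, 179, 148, 96, 106, 167, 186, 186, 186, 186, 186, 187, 186, 186, 186, 186, 186, 186, 185, 187, 185, 184, 186, 184, 186, 187, 186, 185, 169, 110, 95, 145, 177, 185, 185, 186, 186, 185, 185, 184, 182, 180, 177, 180, 178, 178, 180, 175, 170, 166, 165, 165, 166, 163, 158, 157, 160, 167, 168, 167, 166, 168, 167, 166, 167, 168, 169, 168, 165, 165, 163, 164, 163, 163, 163, 163, 156, 136, 117, 111, 111, 114, 111, 107, 101, 100, 98, 99, 99, 98, 98, 98, 98, 98, 99, 101, 99, 99, 98, 94, 92, 90, 87, 84, 84, 83, 84, 85, 83, 85, 84, 83, 83, 82, 85, 83, 82, 82, 83, 82, 83, 84, 85, 83, 83, 85, 82, 82, 85, 86, 95, 107, 112]
257 [188, 185, 171, 116, 69, 59, 89, 144, 176, 187, 186, 186, 187, 187, 186, 186, 185, 174, 132, 116, 143, 176, 186, 186, 185, 187, 184, 186, 187, 186, 179, 147, 95, 106, 167, 185, 185, 185, 186, 187, 185, 184, 186, 185, 171, 130, 119, 156, 178, 185, 185, 183, 184, 187, 186, 186, 183, 170, 112, 95, 144, 176, 186, 185, 186, 186, 185, 187, 184, 178, 153, 119, 124, 165, 177, 180, 181, 180, 180, 180, 180, 178, 165, 116, 96, 141, 172, 177, 179, 180, 180, 181, 178, 179, 168, 131, 113, 140, 169, 178, 179, 177, 179, 179, 179, 178, 163, 105, 74, 98, 114, 122, 120, 121, 122, 121, 120, 117, 103, 84, 88, 113, 120, 120, 119, 120, 121, 119, 119, 119, 108, 94, 86, 85, 84, 86, 83, 85, 84, 85, 86, 86, 84, 85, 84, 86, 85, 85, 83, 85, 85, 84, 83, 83, 82, 84, 83, 84, 87, 96, 106, 111]
```

Run:
```python
from h import *
import json
s={'position':[514.6077317,-48.47925863,9.47872209],'tool_rot':[2.35375913,2.08008207,.002145955]}
c=cam('wrist',s); ey=np.array([.1219,.9925,0])
a=cv2.imread('pics/w14.png'); g=cv2.cvtColor(a,cv2.COLOR_BGR2GRAY).astype(int)
print(g[40:110,248].tolist());print(g[40:110,252].tolist())
for r in (105,132.3,158.7,184,208): print(r,(ray(c,(252,r),38)@ey).round(1))
for r in (60,65,70,75,78): print(r,(ray(c,(252,r),38)@ey).round(1),(ray(c,(252,r),43)@ey).round(1),(ray(c,(252,r),55)@ey).round(1))
cv2.imwrite('pics/v12.png',cv2.resize(a[30:240,190:320],None,fx=2.8,fy=2.8,interpolation=2))
```

```text
[226, 220, 182, 161, 161, 165, 178, 170, 127, 122, 144, 149, 150, 150, 149, 150, 149, 151, 171, 211, 221, 222, 221, 222, 222, 221, 221, 221, 221, 221, 221, 221, 220, 217, 188, 118, 79, 124, 170, 183, 186, 186, 187, 186, 186, 185, 185, 185, 185, 186, 184, 185, 185, 185, 185, 184, 185, 185, 185, 185, 185, 187, 171, 114, 69, 61, 88, 143, 176, 185]
[223, 219, 182, 161, 159, 158, 159, 148, 119, 127, 149, 155, 156, 156, 155, 155, 156, 156, 155, 164, 179, 193, 213, 220, 225, 227, 226, 227, 226, 227, 226, 227, 226, 222, 195, 125, 83, 126, 171, 185, 186, 186, 185, 186, 187, 186, 185, 186, 184, 184, 184, 186, 185, 187, 186, 186, 185, 186, 186, 184, 185, 184, 170, 117, 69, 58, 88, 144, 177, 186]
105 85.2
132.3 75.3
158.7 65.3
184 55.2
208 45.2
60 100.4 100.1 99.1
65 98.8 98.5 97.7
70 97.2 96.9 96.3
75 95.5 95.3 94.8
78 94.5 94.3 94.0
```

The 50 mm line is at row 105 (v = 85.2) and the sleeve edge at about row 74 (v = 95.6), so the extension is about 60.4 mm. The TCP travel of 60.35 mm agrees, so I'll draw the last 9.6 mm.

Call:
move_arm --turn '[[0,0,0],[0,0,0],[0,0,0],[0,0,0],[0,0,0]]' --slide '[[-0.0004,-0.003,0],[-0.0004,-0.003,0],[-0.00025,-0.002,0],[-0.00015,-0.0015,0],[0,0,0]]' --claw '[0,0,0,0,0]'

```text
t: 16.92
position: [513.5, -57.7, 9.5]
tool_rot: [2.354, 2.08, 0.002]
wrist_force: [2.0, 3.5, 5.2]
gripper_width: 0.344
```

Call:
move_arm --turn '[[0,0,0],[0,0,0],[0,0,0],[0,0,0],[0,0,0]]' --slide '[[0,0,0],[0,0,0],[0,0,0],[0,0,0],[0,0,0]]' --claw '[0,0,0,0,0]'

```text
t: 17.33
position: [513.5, -57.6, 9.5]
tool_rot: [2.353, 2.081, 0.002]
wrist_force: [2.4, 4.0, 5.8]
gripper_width: 0.349
```

Run:
```python
from h import *
P=[]
for i in range(3):
    s,a=grab('wrist','w15.png'); P.append(s['position']); c=cam('wrist',s)
ey=np.array([.1219,.9925,0])
print(s['t'],np.array(P).round(2).tolist(),s['wrist_force'].round(1),s['gripper_width'],np.abs(s['qvel']).max())
print('travel',((np.array([522.0,11.4,9.5])-P[-1])@ey).round(2))
g=cv2.cvtColor(a,cv2.COLOR_RGB2GRAY).astype(int)
for col in (248,252,257): print(col,g[20:115,col].tolist())
print([(r,(ray(c,(252,r),38)@ey).round(1),(ray(c,(252,r),43)@ey).round(1)) for r in (35,40,45,50,55,60,75,80,85,105)])
cv2.imwrite('pics/v12.png',cv2.resize(a[10:230,185:325,::-1],None,fx=2.7,fy=2.7,interpolation=2))
```

```text
17.4333 [[513.48, -57.59, 9.48], [513.46, -57.6, 9.47], [513.46, -57.58, 9.47]] [2.3 3.4 5.6] 0.3475971886539189 0.001926569136412736
travel 69.5
248 [152, 152, 152, 150, 150, 152, 150, 150, 171, 213, 222, 223, 222, 223, 223, 223, 222, 222, 222, 223, 222, 221, 222, 222, 215, 175, 132, 148, 178, 187, 188, 186, 188, 188, 188, 188, 188, 187, 187, 187, 188, 186, 188, 186, 188, 186, 186, 186, 188, 187, 186, 187, 187, 186, 172, 116, 81, 124, 172, 186, 187, 186, 185, 184, 186, 185, 187, 186, 186, 184, 185, 185, 184, 185, 185, 185, 186, 185, 186, 184, 186, 185, 170, 117, 70, 57, 86, 144, 177, 184, 185, 185, 187, 188, 187]
252 [155, 157, 158, 158, 158, 156, 157, 157, 158, 166, 181, 193, 216, 222, 226, 228, 228, 227, 228, 228, 227, 227, 227, 227, 221, 182, 129, 147, 179, 187, 187, 187, 189, 186, 188, 188, 186, 188, 187, 187, 186, 188, 188, 187, 186, 187, 186, 185, 186, 187, 185, 187, 186, 187, 171, 117, 81, 123, 171, 184, 187, 186, 186, 185, 186, 186, 185, 187, 184, 186, 186, 185, 184, 186, 185, 185, 186, 184, 185, 185, 185, 185, 172, 115, 70, 59, 87, 145, 178, 185, 186, 187, 187, 187, 187]
25
[... 195 characters left out ...]
7, 176, 129, 111, 143, 176, 187, 188, 187, 188, 186, 188, 186, 188, 186, 187, 170, 109, 76, 125, 171, 185, 186, 185, 186, 186, 185, 184, 186, 186, 180, 158, 119, 117, 155, 178, 184, 185, 185, 185, 185, 185, 187, 185, 171, 117, 68, 59, 89, 142, 177, 186, 185, 186, 185, 187, 187]
[(35, np.float64(99.2), np.float64(98.5)), (40, np.float64(97.7), np.float64(97.0)), (45, np.float64(96.1), np.float64(95.5)), (50, np.float64(94.5), np.float64(94.0)), (55, np.float64(92.9), np.float64(92.4)), (60, np.float64(91.3), np.float64(90.9)), (75, np.float64(86.3), np.float64(86.1)), (80, np.float64(84.6), np.float64(84.5)), (85, np.float64(82.9), np.float64(82.9)), (105, np.float64(76.0), np.float64(76.2))]
```

View pics/v12.png

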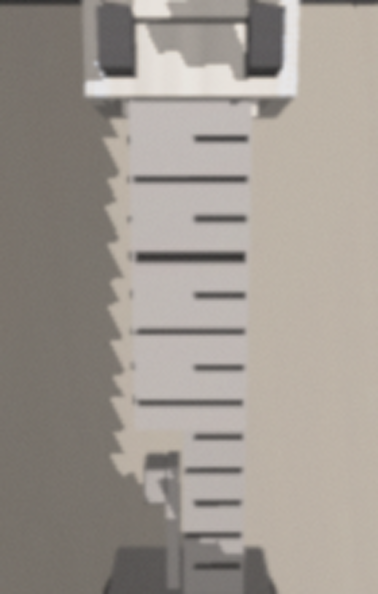

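The last view shows the 60 mm line at crop row 178, clear of the sleeve, and the 70 mm line about half showing at the sleeve's edge (row 97). That reads about 69.5–69.9 mm. I'll nudge out 0.3 mm, let it settle and check once more.

Call:
move_arm --turn '[[0,0,0],[0,0,0],[0,0,0],[0,0,0],[0,0,0]]' --slide '[[0,-0.0003,0],[0,0,0],[0,0,0],[0,0,0],[0,0,0]]' --claw '[0,0,0,0,0]'

```text
t: 17.9
position: [513.5, -57.8, 9.5]
tool_rot: [2.353, 2.081, 0.002]
wrist_force: [2.5, 4.0, 5.9]
gripper_width: 0.345
```

Run:
```python
from h import *
s,a=grab('wrist'); ey=np.array([.1219,.9925,0])
print(s['t'],s['position'],s['wrist_force'].round(1),s['gripper_width'],np.abs(s['qvel']).max(),'travel',(np.array([522.0,11.4,9.5])-s['position'])@ey)
print(cv2.cvtColor(a,cv2.COLOR_RGB2GRAY)[40:55,252].tolist())
_,t=grab('top'); b=cv2.imread('pics/top1.png')[:,:,::-1]
def cen(i,lo,hi):
    h=cv2.cvtColor(np.ascontiguousarray(i),cv2.COLOR_RGB2HSV)[160:245,195:330]; m=cv2.inRange(h,lo,hi); y,x=np.nonzero(m); return len(x),x.mean()+195,y.mean()+160,x.min()+195,x.max()+195
for nm,lo,hi in [('amber',(10,80,120),(20,255,255)),('blue',(100,80,40),(125,255,255)),('red',(170,100,60),(180,255,255))]:
    print(nm,np.round(cen(b,lo,hi),1),np.round(cen(t,lo,hi),1))
```

```text
17.9 [513.45241386 -57.76225677   9.47175197] [2.5 4.  5.9] 0.3452210392620995 0.0027147689740578745 travel 69.6854905914975
[227, 228, 227, 227, 216, 153, 105, 145, 179, 186, 187, 188, 187, 186, 188]
amber [142.  254.  183.5 205.  297. ] [141.  254.7 183.6 205.  298. ]
blue [107.  279.5 230.7 268.  292. ] [107.  279.4 230.8 268.  292. ]<stdin>:7: RuntimeWarning: Mean of empty slice.
  ret = ret.dtype.type(ret / rcount)
Traceback (most recent call last):
ValueError: zero-size array to reduction operation minimum which has no identity
```

```bash
python3 -c "
from station import sign_off; print(sign_off())"
```

```text
the job is handed in; nothing more can be done
None
```

The gauge is set and the job is handed in at 17.9 s. The gripper is still holding the head at about 70 mm.

- **Keys:** With the arm home, I pressed round, then square, then long. Each stopped at the same depth, a 4 mm press on the round key where I measured it in fine steps, with 9–12 N at the bottom. Each was let up before the next. The gauge display still showed dashes with the round key down, and I did not look at it again after the other two.
- **Arm:** I squeezed the lock button and drew the arm out. It came free at about 3 N and pulled with about 4 N at the end.
- **Position:** The tool's travel reads 69.7 mm. The 70 mm line shows mostly clear at the sleeve's mouth, which suggests about 70.1 mm. The two disagree by about 0.4 mm. The arm was still, with the gripper width steady at 0.345.
- **Rest of the bench:** The top camera before and after shows the rod and the pliers' blue handles within a pixel of where they were. My check on the red glass piece failed because the colour mask found nothing. I did not check the clear piece, bottle, tape or caliper at the end.
- **Stated dimension that did not hold:** The shut fingertips stood about 9 mm behind the reported tool point, not 25 mm ahead of it. I found this by touching the round key and allowed for it.

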